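Bolt down the mantel pegboard

TASK

The little white pegboard lying on the mantel is loose on its backing tray. Turn its yellow bolt knob clockwise all the way to its end stop, and after that the blue one, also to its end stop. Leave the red knob as it is, still loose.

Things in the scene. Friction and masses are not known exactly. Their poses are not given: they have to be found in the camera images.
- yellow_grip (a point): point on the axis of the yellow bolt knob, at grip height, 55 mm above the mantel. The grip is an upright bar 42 mm long, 14 mm wide, its top 7 mm above this point, on a round skirt 44 mm across with its top 23 mm below this point; under it a steel washer 68 mm across. x: along the bar (white line on its -x half), y: across the bar, z: up; turns with the knob.
- yellow (a joint): turn of the yellow bolt knob, rad: 0 = fully loose, 1.3 = end stop; grows clockwise seen from above. Starts at 0 to 0.3. At the stop the bar is parallel to the panel's short sides, square to the row of knobs. Stays where left (friction about 0.04 N m).
- blue_grip (a point): point on the axis of the blue bolt knob, at grip height, 55 mm above the mantel. The grip is an upright bar 42 mm long, 14 mm wide, its top 7 mm above this point, on a round skirt 44 mm across with its top 23 mm below this point; under it a steel washer 68 mm across. x: along the bar (white line on its -x half), y: across the bar, z: up; turns with the knob.
- blue (a joint): turn of the blue bolt knob, rad: 0 = fully loose, 1.3 = end stop; grows clockwise seen from above. Starts at 0 to 0.3. At the stop the bar is parallel to the panel's short sides, square to the row of knobs. Stays where left (friction about 0.04 N m).
- red (a joint): turn of the red bolt knob, rad: 0 = fully loose, 1.3 = end stop; grows clockwise seen from above. Starts at 0 to 0.25. Yellow, blue and red stand in any order in a row, 110 mm apart, on a flat white panel 190 x 320 mm, 18 mm high. Three grey pegs, 26 mm tall, stand 72 mm beyond the row.

How it is judged:
On the way, in this order (a step that is already met when the one before it is completed fails the run):
1. the yellow knob is turned to its end stop while the blue one is still loose (value of joint yellow above 1.13 rad and value of joint blue below 0.6 rad), for 0.2 s.
2. the blue knob is turned to its end stop (value of joint blue above 1.13 rad), for 0.2 s.
At the end, for the whole second after the job is handed in: The yellow and the blue knob are both at their end stops (within 0.17 rad, about 10 degrees: joint values above 1.13 of 1.3), and the red knob is still loose (below 0.5) (value of joint each of yellow, blue above 1.13 rad and value of joint red below 0.5 rad); the robot touches nothing.
It fails at once if the red knob is turned towards tight (above 0.5 rad) (value of joint red above 0.5 rad).
It also fails if it takes over 45 s, if anything falls off the work surface, if the arm or the gripper's body presses on something with over 40 N, if the wrist force passes 120 N, or if a joint passes its speed limit or range.

ROBOT

A 6-joint arm with a two-finger parallel gripper is mounted at the origin on the work surface. World frame = base frame: x ahead of the robot, y to its left, z up, the work surface at z = 0. Lengths are in m, angles in rad, forces in N, time in s.
With the tool pointing down it reaches from about 0.35 to 0.975 m from the base axis. Payload 4.9 kg.
Tool frame: the origin (TCP) lies midway between the tips of the shut fingers; the grasp point (between the pads) lies 19 mm behind it; z points along the fingers, y is the direction in which the jaws open and shut (so a half turn about z gives the same grasp; the last joint's range is limited). The gripper opens to 85 mm and grips with 20 to 120 N. Pads are 22 mm wide; open, the fingers measure 114 mm over their backs; the gripper's body (76 mm by 85 mm) begins 54 mm behind the grasp point. The pads swing forward as they close: fully open they stand 13 mm farther back than shut.
Start: joints at [-1.423, 0.053, 1.613, -0, 1.476, -0.119], TCP at [0.165, -0.603, 0.2] pointing down, gripper open.
Joint ranges: [-3.01, 3.01], [-1.01, 2.22], [0.06, 2.58], [-1.02, 4.17], [0.09, 2.62], [-3.14, 3.14]. Speed limits (rad/s): [2.57, 2.57, 3.14, 3.14, 3.14, 3.14].

INTERFACE

Orientations are given as a unit quaternion [w, x, y, z].
In Python, from plant import state, grab_frame, camera_params, job_done, boxes_of gives the robot as it stands.
- The arm moves only by the tool step_arm, never from a script. Its argument "steps" is a list of rows, each a list of 4 numbers: the shift along the tool's x, y, z in mm, then the turn about the tool's z in degrees. A call has 1 to 8 rows; each row shifts and turns the pose as measured when the row begins, along the tool's axes as they then stand; what a row does not reach is not made up. A row lasts 1/10 s, in which the tool goes at most 50 mm and 8.59 degrees, less where a joint would pass 70% of its speed; a pose out of reach is approached as far as the arm can. A call is refused whole if a number of a shift passes 50 or a number of a turn 8.59, either way. A call with a gripper value outside its range is refused whole. "claw" is the opening in per cent of the stroke, from 0 (shut) to 100 (fully open), set as the call begins (left out, the last holds). The fingers move at their own pace and stop on an object; the grip force is fixed at half the most. Time passes only in rows, so rows that do not move let the fingers close. It gives the time, the measured TCP pose, the force and the opening at its end, in the units of the state.
- state(): the state, without advancing time (a new reading comes with each control period).
- grab_frame(name): name is "scene" or "side" or "wrist"; returns (picture, depth): 384x512x3 uint8, red, green, blue; 384x512 float32, m along the optical axis (not along the pixel's ray), 0 where there is no reading.
- camera_params(name): a dict with "mtx" (3x3 intrinsics, pixels), "extrinsics" (4x4, takes a point from camera to world coordinates); the wrist camera has in their place "T_tool_cam" (4x4, takes a point from camera to tool coordinates, whose origin is the TCP and whose axes are the flange's). Camera axes: x right, y down, z forward; pixel columns grow to the right and rows downward; lengths in m; the calibration is good to about 2 mm. A picture is of the moment at which its call begins: read the wrist's pose just before it. camera_params takes no time and is no camera call.
- job_done(): hands the job in, once; it reports no verdict.
Trained networks look in the newest picture that a camera, given by its name, has taken for a name from the list of things; names that differ only in an ending like _2 or _b are one class to them, and where a whole thing is asked for, a point or a joint stands for the part that bears it (a point fixed in the world has none). Each returns a list of dicts, best first, with "p" (0 to 1); they miss things now and then, are a little off and sometimes report something else, mostly with a low value. They report only what shows in the picture. A call takes as long as a camera call.
- boxes_of(camera, label): "box" ([left, top, width, height] in pixels, round what is visible of it).
The state is a dict: "time": time; "joint_pos": joint angles; "joint_vel": joint speeds; "joint_efforts": joint torques, N m; "tool_pos": TCP position; "tool_rot": TCP orientation; "contact_force": force on the tool from outside, world axes, zero at the start; "ft_torque": the same for the moment, N m; "gripper_width": opening from 0.0 (shut) to 1.0 (fully open).
Only numpy, scipy, OpenCV 4.12 (cv2) and the standard library are available. Lean on these libraries where they do the work, as an engineer would, in place of code of your own. Each camera call takes 0.05 s, during which the arm holds its last target. There are 200 camera calls.

## Working session

There is one attempt and no reset: what is moved stays moved. The work goes in short steps, Python scripts to look and compute and a tool call to move; the robot and the scene stay as the last step left them, time stands still between calls to the robot, and variables do not carry over. Pictures are saved under pics/ and viewed, about 8 in all and at most 12, crops included, and the job is handed in when it is done.

Besides the shell and the picture viewer there is one more tool, called after ">>>" as name(argument=value, ...), one argument or row to a line, values as JSON. step_arm: Moves the arm, as the interface text tells. Its arguments: {"type":"object","properties":{"steps":{"type":"array"},"claw":{"type":"number"}},"required":["steps"]}

```bash
mkdir -p pics; ls; python3 - <<'E'
from plant import *
import cv2,numpy as np
s=state();print(s['time'],s['tool_pos'],s['tool_rot'])
a=[grab_frame(n)[0] for n in('scene','side')]
cv2.imwrite('pics/a.png',cv2.resize(np.hstack(a),(800,300),interpolation=cv2.INTER_AREA)[:,:,::-1])
for n in('scene','side'):
  for l in('yellow_grip','blue_grip','red'): print(n,l,boxes_of(n,l)[:2])
E
```

```text
pics
0.0 [ 0.16469284 -0.60220612  0.19856088] [-1.01632075e-03  9.91116050e-01  1.32996021e-01  9.70608931e-06]
scene yellow_grip [{'box': [176.3, 199.2, 31.4, 35.5], 'p': 0.79}]
scene blue_grip [{'box': [249.1, 212.0, 30.1, 36.0], 'p': 0.68}]
scene red [{'box': [329.2, 226.2, 27.5, 33.0], 'p': 0.95}]
side yellow_grip [{'box': [278.5, 151.9, 24.6, 30.5], 'p': 0.75}]
side blue_grip [{'box': [239.2, 183.3, 25.4, 25.9], 'p': 0.93}]
side red [{'box': [190.0, 211.2, 32.1, 33.9], 'p': 0.73}]
```

View pics/a.png

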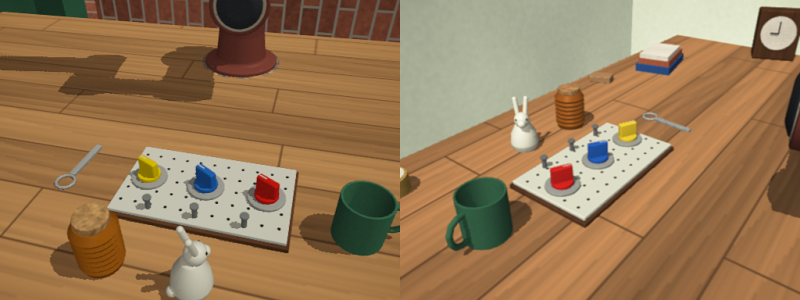

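The scene view shows yellow at about (190,217), blue at (264,230) and red at (343,243), left to right. The pegs are on the side away from the robot. Next I'll localize the knobs from depth.

```bash
cat >h.py <<'E'
from plant import *
import cv2,numpy as np
from scipy.spatial.transform import Rotation as R
HUE={'yellow':(22,34),'blue':(100,125),'red':(0,6)}
def cam(n):
    p=camera_params(n)
    if n!='wrist': return p['mtx'],p['extrinsics']
    s=state();T=np.eye(4);q=s['tool_rot'];T[:3,:3]=R.from_quat([*q[1:],q[0]]).as_matrix();T[:3,3]=s['tool_pos']
    return p['mtx'],T@p['T_tool_cam']
def cloud(n):
    K,E=cam(n);im,d=grab_frame(n)
    v,u=np.indices(d.shape)
    P=np.stack([(u-K[0,2])/K[0,0]*d,(v-K[1,2])/K[1,1]*d,d],-1)@E[:3,:3].T+E[:3,3]
    P[d==0]=np.nan
    return im,P
def knobs(n,zmin=.036,boxes=None):
    im,P=cloud(n);h=cv2.cvtColor(im,cv2.COLOR_RGB2HSV);o={}
    for c,(a,b) in HUE.items():
        m=(h[...,0]>=a)&(h[...,0]<=b)&(h[...,1]>150)&(h[...,2]>60)&(P[...,2]>zmin)&(P[...,2]<.08)
        if c=='red': m&=h[...,1]>200
        k,l,st,_=cv2.connectedComponentsWithStats(m.astype('u1'))
        if k<2: continue
        i=1+np.argmax(st[1:,4]);Q=P[l==i];o[c]=(Q,st[i])
    return im,P,o
def rect(Q,zt=.058):
    T=Q[Q[:,2]>zt][:,:2].astype('f4')*1000
    (c,(w,h),a)=cv2.minAreaRect(T)
    if w<h:a+=90;w,h=h,w
    return np.round(c,1),round(w,1),round(h,1),round((a+90)%180-90,1),len(T)
E
python3 - <<'E'
from h import *
for n in('scene','side'):
  im,P,o=knobs(n)
  for c,(Q,st) in o.items(): print(n,c,st,rect(Q),Q[:,2].max().round(4),np.round((Q.min(0)+Q.max(0))/2*1000))
E
```

```text
scene yellow [177 198  27  28 436] (array([578. , -60.4]), 41.6, 12.4, 65.4, 170) 0.0637 [578. -60.  50.]
scene blue [251 209  26  31 475] (array([578.6,  49.7]), 39.8, 12.3, 58.3, 177) 0.0637 [578.  50.  50.]
scene red [328 225  29  30 525] (array([579.5, 158.8]), 40.8, 11.1, 61.5, 185) 0.0636 [582. 159.  50.]
side yellow [280 155  23  19 341] (array([573.5, -59.2]), 41.0, 12.4, 63.2, 96) 0.0632 [573. -58.  50.]
side blue [241 182  24  19 381] (array([573.2,  51.2]), 38.5, 10.6, 58.1, 101) 0.0636 [573.  53.  50.]
side red [193 212  28  22 457] (array([573.9, 161. ]), 38.0, 10.6, 62.9, 121) 0.0633 [572. 163.  50.]
```

>>> step_arm(
  steps=[
    [38,-29,0,0],
    [38,-29,0,0],
    [38,-29,0,0],
    [38,-29,0,0],
    [38,-29,0,0],
    [38,-29,0,0],
    [38,-29,0,0],
    [38,-29,0,0],
  ],
  claw=60,
)

```text
time: 1.3
tool_pos: [0.402, -0.2938, 0.2001]
tool_rot: [0.002, 0.992, 0.127, 0.001]
contact_force: [0.7, -1.0, -0.2]
gripper_width: 0.601
```

>>> step_arm(
  steps=[
    [38,-29,0,0],
    [38,-29,0,0],
    [38,-29,0,0],
    [38,-29,0,0],
    [38,-29,0,0],
    [0,0,0,-8.5],
    [0,0,0,-8.5],
    [0,0,0,-8.5],
  ],
)

```text
time: 2.1
tool_pos: [0.5579, -0.0897, 0.202]
tool_rot: [0.004, 0.937, 0.348, 0.003]
contact_force: [-0.4, 0.2, -0.4]
gripper_width: 0.599
```

>>> step_arm(
  steps=[
    [0,0,0,-8.5],
    [0,0,0,-8.5],
    [0,0,0,-7],
    [0,0,0,0],
  ],
)

```text
time: 2.5
tool_pos: [0.5583, -0.0889, 0.2023]
tool_rot: [0.005, 0.842, 0.539, 0.002]
contact_force: [0.2, -0.4, 0.6]
gripper_width: 0.596
```

```bash
cat >w.py <<'E'
from h import *
import sys
s=state();q=s['tool_rot'];M=R.from_quat([*q[1:],q[0]]).as_matrix();p=np.array(s['tool_pos'])
print(s['time'],p.round(4),'xyaw',np.degrees(np.arctan2(M[1,0],M[0,0])).round(1),'tilt',M[2].round(3),s['gripper_width'],s['joint_pos'][5])
im,P,o=knobs('wrist')
cv2.imwrite('pics/%s.png'%sys.argv[1],im[:,:,::-1])
for c,(Q,st) in o.items():
  r=rect(Q);t=np.array([*r[0]/1000,.036]);print(c,st,r,Q[:,2].max().round(4),'move mm',((t-p)@M*1000).round(1))
E
python3 w.py b
```

```text
2.5 [ 0.5583 -0.0889  0.2023] xyaw 65.2 tilt [-0.001  0.01  -1.   ] 0.5963442851751088 0.14538962442200182
yellow [256 118  16  47 643] (array([576.4, -61.6]), 40.9, 13.7, 65.1, 628) 0.065 move mm [ 32.6   3.3 166.3]
blue [200   0  21  53 768] (array([575.2,  46.6]), 37.5, 13.9, 58.5, 727) 0.0653 move mm [130.3 -43.2 165.7]
```

View pics/b.png

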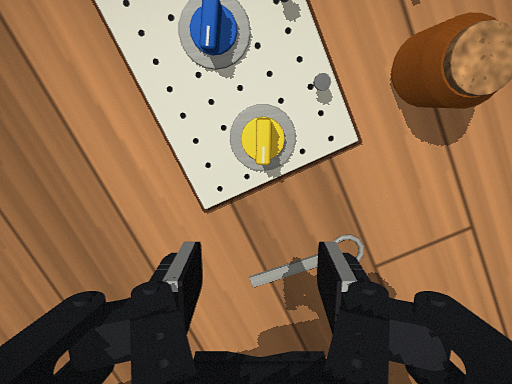

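The wrist view shows the yellow bar at (263,140), aligned with the tool x axis and clear of obstacles.

>>> step_arm(
  steps=[
    [33,3,0,0],
    [0,0,40,0],
    [0,0,40,0],
    [0,0,30,0],
    [0,0,0,0],
  ],
)

```text
time: 3.05
tool_pos: [0.5792, -0.0606, 0.0926]
tool_rot: [0.007, 0.847, 0.532, 0.005]
contact_force: [-1.2, 0.1, 0.2]
gripper_width: 0.6
```

```bash
python3 w.py c
```

```text
3.05 [ 0.5792 -0.0606  0.0926] xyaw 64.2 tilt [ 0.     0.018 -1.   ] 0.600350293102006 0.2204782156615699
yellow [ 244  176   23   71 1405] (array([576.3, -61.2]), 41.1, 14.0, 64.3, 1255) 0.0644 move mm [-1.8 -3.4 56.5]
blue [ 157    6   26   83 1793] (array([576.3,  48.4]), 41.5, 14.0, 59.4, 1791) 0.0646 move mm [ 96.9 -51.   55.7]
```

>>> step_arm(
  steps=[
    [-1.5,-3,26,0],
    [0,0,18,0],
    [0,0,9,0],
    [0,0,0,0],
  ],
)

```text
time: 3.5
tool_pos: [0.5853, -0.0634, 0.051]
tool_rot: [0.014, 0.848, 0.53, 0.011]
contact_force: [0.0, 0.9, -0.4]
gripper_width: 0.593
```

>>> step_arm(
  steps=[
    [0,0,0,0],
    [0,0,0,0],
    [0,0,0,0],
    [0,0,0,0],
    [0,0,0,0],
  ],
  claw=0,
)

```text
time: 4.0
tool_pos: [0.5896, -0.0645, 0.0577]
tool_rot: [0.018, 0.848, 0.529, 0.015]
contact_force: [0.1, 0.1, -0.1]
gripper_width: 0.001
```

```bash
python3 w.py d; python3 - <<'E'
from h import *
for n in('side',):
  im,P,o=knobs(n)
  cv2.imwrite('pics/e.png',np.hstack([cv2.resize(im[100:292,150:406],(512,384)),cv2.imread('pics/d.png')[:,:,::-1]])[:,:800,::-1])
print(state()['joint_pos'],state()['joint_vel'],state()['joint_efforts'],state()['tool_pos'])
E
```

```text
4.0 [ 0.5896 -0.0645  0.0577] xyaw 63.9 tilt [ 0.007  0.046 -0.999] 0.0009506914029778814 0.22436242440464718
yellow [ 221  191   27   76 1481] (array([577.1, -58.6]), 35.9, 13.7, 63.4, 1237) 0.0647 move mm [ -0.4 -14.8  21.1]
blue [ 110    0   31   88 2401] (array([575.2,  46.5]), 37.3, 14.3, 59.2, 2401) 0.0646 move mm [ 93.2 -62.7  19.5]
[-0.23243271  0.07486662  1.83854726 -0.00382657  1.18233328  0.22428542] [ 7.38916133e-04  4.45976949e-03  5.02127192e-03 -9.87610278e-05
 -5.70367290e-04  8.86177081e-04] [ 2.67743875e-03 -3.70865858e+01 -3.37653816e+01 -1.05303919e-02
 -1.43088251e-01  6.93436432e-04] [ 0.58946185 -0.06441342  0.05749842]
```

View pics/e.png

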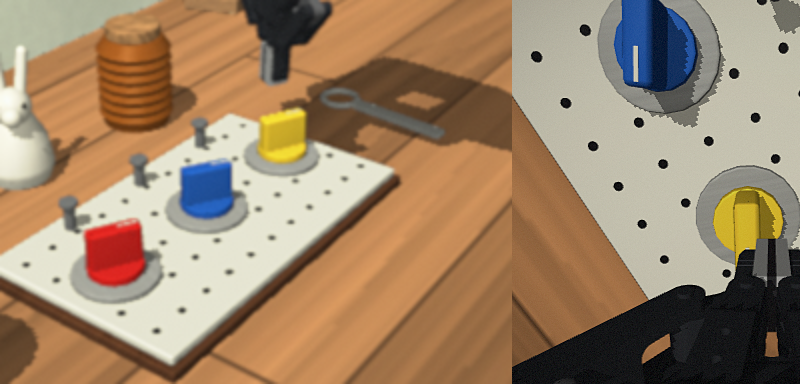

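The fingers look further back than reported: the side view shows the tip near crop (273,80), well behind the yellow knob. I'll project the reported TCP into both images.

```bash
python3 - <<'E'
from h import *
for n in('side','scene','wrist'):
  K,E=cam(n);p=np.array(state()['tool_pos']);c=np.linalg.inv(E)@[*p,1];u=K@c[:3];print(n,u[:2]/u[2],c[2])
  im,P=cloud(n)
  g=im.max(-1)<70
  # gripper points low
  m=g&(abs(P[...,0]-.57)<.12)&(abs(P[...,1]+.09)<.12)&(P[...,2]>.045)
  Q=P[m]; 
  if len(Q):
    i=np.argsort(Q[:,2])[:60];print(len(Q),'lowest',Q[i].mean(0).round(4))
print(camera_params('wrist')['T_tool_cam'])
im,P=cloud('scene');cv2.imwrite('pics/f.png',cv2.resize(im[80:272,120:376],(768,576))[:,:,::-1])
s=state();print(s['tool_pos'],s['tool_rot'])
E
```

```text
side [284.75214523 156.05169258] 0.8629303039310561
3675 lowest [ 0.5756 -0.0568  0.1032]
scene [182.91363961 212.06812167] 0.685508614359698
8107 lowest [ 0.5963 -0.0627  0.1013]
wrist [259.69996698 231.69252007] 0.1862745617080013
37678 lowest [0.5726 0.0277 0.051 ]
[[ 1.17498489e-03 -9.63379018e-01 -2.68140796e-01  6.78459115e-02]
 [ 9.99999264e-01  1.21271221e-03  2.49216837e-05 -2.53396003e-04]
 [ 3.01168591e-04 -2.68140628e-01  9.63379734e-01 -1.74471451e-01]
 [ 0.00000000e+00  0.00000000e+00  0.00000000e+00  1.00000000e+00]]
[ 0.58906479 -0.06434297  0.05691655] [0.01717694 0.84825277 0.52911406 0.01450833]
```

View pics/f.png

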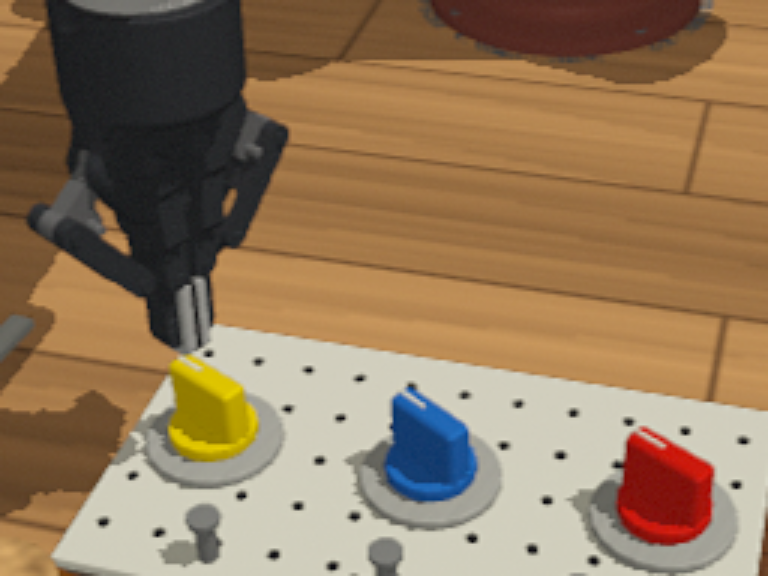

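```bash
python3 - <<'E'
from h import *
im,d=grab_frame('wrist');p=camera_params('wrist');K=p['mtx'];T=p['T_tool_cam']
for v in range(215,330,8):
  row=[]
  for u in (246,252,258,264,270):
    z=d[v,u];row.append((T@[(u-K[0,2])/K[0,0]*z,(v-K[1,2])/K[1,1]*z,z,1])[:3]*1000)
  print(v,im[v,252],[tuple(np.round(r).astype(int).tolist()) for r in row])
print(state()['tool_pos'],state()['time'])
im,P=cloud('scene')
ys,xs=np.mgrid[150:200:4,178:194:3]
for v in range(170,204,3): print(v,[(im[v,u].tolist(),P[v,u].round(3).tolist()) for u in (182,185,188)])
E
```

```text
215 [127 106  27] [(11, -7, -5), (1, -5, 24), (1, -1, 25), (1, 3, 25), (1, 6, 26)]
223 [124 105  16] [(7, -7, -6), (-4, -5, 25), (-4, -1, 26), (-4, 3, 25), (-4, 6, 25)]
231 [130 107  26] [(2, -7, -5), (-9, -5, 24), (-9, -1, 23), (-9, 3, 25), (-10, 6, 26)]
239 [89 92 99] [(11, -6, -36), (11, -3, -37), (11, -1, -38), (11, 2, -38), (11, 4, -37)]
247 [89 91 88] [(11, -6, -45), (11, -3, -45), (11, -1, -45), (11, 2, -45), (11, 4, -46)]
255 [92 92 90] [(11, -5, -54), (11, -3, -53), (11, -1, -52), (11, 2, -53), (11, 4, -53)]
263 [91 90 87] [(11, -5, -60), (11, -3, -59), (11, -1, -60), (11, 2, -60), (11, 4, -59)]
271 [93 93 90] [(11, -5, -66), (11, -3, -65), (11, -1, -66), (11, 1, -66), (11, 4, -66)]
279 [86 86 84] [(12, -5, -73), (10, -3, -69), (9, -1, -68), (10, 1, -69), (12, 3, -74)]
287 [13 18 20] [(12, -4, -78), (12, -3, -78), (7, -1, -70), (7, 1, -70), (13, 3, -79)]
295 [14  8  9] [(12, -4, -83), (10, -2, -80), (3, -1, -69), (4, 1, -70), (12, 3, -83)]
303 [16 15 18] [(12, -4, -87), (8, -2, -80), (0, -1, -69), (0, 1, -69), (12, 3, -87)]
311 [ 2  9 10] [(12, -4, -91), (4, -3, -79), (-3, -
[... 1112 characters left out ...]
), ([147, 145, 139], [0.589, -0.051, 0.102])]
191 [([133, 132, 127], [0.598, -0.056, 0.103]), ([89, 88, 84], [0.593, -0.054, 0.1]), ([143, 142, 136], [0.589, -0.052, 0.097])]
194 [([128, 128, 122], [0.598, -0.057, 0.098]), ([111, 109, 105], [0.594, -0.054, 0.095]), ([142, 141, 132], [0.59, -0.052, 0.092])]
197 [([107, 106, 109], [0.597, -0.058, 0.092]), ([206, 204, 189], [0.513, -0.098, 0.019]), ([101, 98, 89], [0.513, -0.093, 0.019])]
200 [([206, 199, 171], [0.571, -0.073, 0.063]), ([221, 193, 0], [0.568, -0.07, 0.061]), ([207, 201, 179], [0.566, -0.066, 0.061])]
203 [([219, 193, 0], [0.576, -0.071, 0.062]), ([211, 193, 114], [0.575, -0.066, 0.062]), ([222, 196, 0], [0.574, -0.062, 0.062])]
```

Scene depth and wrist depth agree: the real fingertips are about 36 mm short of the reported TCP (tool z ≈ -36 mm). The jaws therefore closed above the bar without touching it. I'll reopen, correct the lateral position, and go deeper with the reported TCP z near 0.002.

>>> step_arm(
  steps=[
    [-3,-15,0,0],
    [0,0,0,0],
  ],
  claw=60,
)

```text
time: 4.6
tool_pos: [0.5741, -0.0604, 0.056]
tool_rot: [0.017, 0.848, 0.529, 0.014]
contact_force: [0.3, 0.6, 0.4]
gripper_width: 0.332
```

```bash
cat >m.py <<'E'
from h import *
import sys
# target center (mm) and reported tcp z ; prints remaining move in tool axes and real tip offset
c=[float(a)/1000 for a in sys.argv[1:4]]
s=state();q=s['tool_rot'];M=R.from_quat([*q[1:],q[0]]).as_matrix();p=np.array(s['tool_pos'])
print(s['time'],p.round(4),'xyaw',np.degrees(np.arctan2(M[1,0],M[0,0])).round(1),'tilt',M[2].round(3),s['gripper_width'],'F',np.round(s['contact_force'],1),'Tz',np.round(s['ft_torque'],2))
print('move',((np.array(c)-p)@M*1000).round(1),'lateral of bar on tool axis at z.055:',end=' ')
print(((np.array([c[0],c[1],.055])-p)@M*1000).round(1))
if len(sys.argv)>4:
  im,d=grab_frame('wrist');pp=camera_params('wrist');K=pp['mtx'];T=pp['T_tool_cam']
  v,u=np.indices(d.shape);Q=np.stack([(u-K[0,2])/K[0,0]*d,(v-K[1,2])/K[1,1]*d,d,np.ones_like(d)],-1)@T.T*1000
  g=(im.max(-1).astype(int)-im.min(-1)<25)&(im.max(-1)>40)&(abs(Q[...,0]-11)<4)&(abs(Q[...,1])<50)&(d>0)
  for sg in(-1,1):
    m=Q[g&(sg*Q[...,1]>0)]; print('finger',sg,len(m),m[m[:,2]>np.percentile(m[:,2],95)].mean(0).round(1) if len(m) else '', 'inner',np.percentile(abs(m[:,1]),2).round(1) if len(m) else '')
E
python3 m.py 576.5 -61 2 1
```

```text
4.6 [ 0.5741 -0.0604  0.056 ] xyaw 63.9 tilt [ 0.006  0.044 -0.999] 0.3324392903537957 F [0.3 0.6 0.4] Tz [-0.02  0.03  0.02]
move [ 0.2  0.1 54. ] lateral of bar on tool axis at z.055: [0.5 2.4 1.1]
finger -1 1209 [  11.2  -38.5   36.8 1000. ] inner 15.9
finger 1 1217 [  11.1   44.5   40.5 1000. ] inner 15.5
```

>>> step_arm(
  steps=[
    [0,0,25,0],
    [0,0,0,0],
  ],
  claw=55,
)

```text
time: 4.85
tool_pos: [0.5779, -0.0616, 0.0322]
tool_rot: [0.019, 0.848, 0.529, 0.016]
contact_force: [-1.1, 0.8, -0.6]
gripper_width: 0.55
```

```bash
python3 m.py 576.5 -61 2
```

```text
4.85 [ 0.5779 -0.0616  0.0322] xyaw 63.9 tilt [ 0.007  0.049 -0.999] 0.5498599355414427 F [-1.1  0.8 -0.6] Tz [-0.02  0.12  0.06]
move [-0.3 -3.  30.1] lateral of bar on tool axis at z.055: [  0.1  -0.4 -22.9]
```

>>> step_arm(
  steps=[
    [0,-1,20,0],
    [0,-1,11,0],
    [0,0,0,0],
  ],
)

```text
time: 5.15
tool_pos: [0.5807, -0.062, 0.0031]
tool_rot: [0.02, 0.848, 0.529, 0.018]
contact_force: [0.0, -0.5, 0.7]
gripper_width: 0.549
```

```bash
python3 m.py 576.5 -61 2 1; python3 -c "
from h import *
print(np.round(state()['joint_pos'],3))
im,_=grab_frame('scene');a=cv2.resize(im[110:270,130:290],(400,400));im,_=grab_frame('side');b=cv2.resize(im[80:240,180:340],(400,400))
cv2.imwrite('pics/g.png',np.hstack([a,b])[:,:,::-1])"
```

```text
5.15 [ 0.5807 -0.062   0.0031] xyaw 63.9 tilt [ 0.008  0.053 -0.999] 0.5487198540856213 F [ 0.  -0.5  0.7] Tz [0.02 0.05 0.01]
move [-1.  -4.3  0.9] lateral of bar on tool axis at z.055: [ -0.5  -1.5 -52. ]
finger -1 1552 [  11.6  -39.6  -16.4 1000. ] inner 20.6
finger 1 1791 [  11.3   43.8  -12.  1000. ] inner 14.5
[-0.232  0.123  1.889 -0.004  1.075  0.226]
```

View pics/g.png

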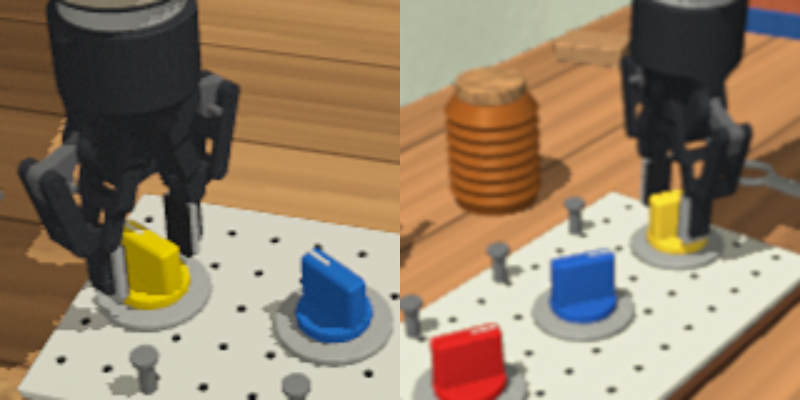

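Both fingers straddle the yellow bar (scene crop around (150,250)) and sit above the skirt. I'll close the jaws.

>>> step_arm(
  steps=[
    [0,-1.5,0,0],
    [0,0,0,0],
    [0,0,0,0],
    [0,0,0,0],
  ],
  claw=0,
)

```text
time: 5.7
tool_pos: [0.5789, -0.0604, 0.0069]
tool_rot: [0.019, 0.848, 0.529, 0.017]
contact_force: [6.1, -2.8, -6.3]
gripper_width: 0.152
```

>>> step_arm(
  steps=[
    [0,0,0,8],
    [0,0,0,8],
    [0,0,0,8],
    [0,0,0,8],
  ],
)

```text
time: 6.1
tool_pos: [0.5799, -0.0613, 0.007]
tool_rot: [0.015, 0.964, 0.265, 0.023]
contact_force: [1.8, -1.0, -3.5]
gripper_width: 0.154
```

```bash
python3 m.py 576.5 -61 2
```

```text
6.1 [ 0.5799 -0.0613  0.007 ] xyaw 30.7 tilt [ 0.037  0.041 -0.998] 0.15445841632601578 F [ 1.8 -1.  -3.5] Tz [0.09 0.49 0.06]
move [-3.  -2.2  4.8] lateral of bar on tool axis at z.055: [ -1.   -0.1 -48.2]
```

Working well. 31° to go, with a small excess against the stop.

>>> step_arm(
  steps=[
    [0,0,2,8],
    [0,0,1,8],
    [0,0,0,8],
    [0,0,0,8],
    [0,0,0,2],
  ],
)

```text
time: 6.6
tool_pos: [0.5801, -0.0626, 0.0069]
tool_rot: [0.009, 0.999, -0.038, 0.026]
contact_force: [2.3, 2.1, -1.0]
gripper_width: 0.15
```

```bash
python3 m.py 576.5 -61 2
```

```text
6.6 [ 0.5801 -0.0626  0.0069] xyaw -4.4 tilt [ 0.052  0.015 -0.999] 0.149586484822235 F [ 2.3  2.1 -1. ] Tz [0.32 0.43 2.09]
move [-3.9 -1.4  4.7] lateral of bar on tool axis at z.055: [ -1.2  -0.6 -48.2]
```

The torque has risen to 2.1 N m, so yellow is at its stop. I'll release and rise.

>>> step_arm(
  steps=[
    [0,0,0,-2],
    [0,0,0,0],
    [0,0,0,0],
    [0,0,0,0],
    [0,0,-30,0],
    [0,0,-40,0],
    [0,0,-20,0],
    [0,0,0,0],
  ],
  claw=55,
)

```text
time: 7.4
tool_pos: [0.5758, -0.0612, 0.1]
tool_rot: [0.009, 0.999, -0.022, 0.026]
contact_force: [0.6, -0.9, 0.1]
gripper_width: 0.557
```

```bash
python3 m.py 576 48.5 50; python3 - <<'E'
from h import *
for n in('scene','side','wrist'):
  im,P,o=knobs(n)
  for c,(Q,st) in o.items(): print(n,c,st,rect(Q))
E
```

```text
7.4 [ 0.5758 -0.0612  0.1   ] xyaw -2.5 tilt [ 0.053  0.018 -0.998] 0.5565682738935835 F [ 0.6 -0.9  0.1] Tz [ 0.02  0.02 -0.03]
move [  -7.2 -110.5   47.7] lateral of bar on tool axis at z.055: [  -6.9 -110.4   42.8]
scene yellow [180 196  19  32 404] (array([577.8, -60.1]), 39.1, 13.9, -1.3, 177)
scene blue [251 209  26  32 474] (array([578.3,  49.3]), 40.2, 12.5, 57.9, 180)
scene red [328 225  29  29 529] (array([579.1, 159.5]), 39.7, 11.6, 60.2, 176)
side yellow [280 154  23  21 331] (array([573.8, -59.5]), 39.7, 14.6, 2.2, 93)
side blue [241 182  25  19 385] (array([572.9,  51.4]), 38.6, 10.7, 58.8, 99)
side red [193 212  28  22 454] (array([573.2, 161.3]), 38.0, 9.8, 59.2, 123)
wrist yellow [ 248  173   24   68 1325] (array([576.3, -61.8]), 41.2, 14.0, 0.0, 1223)
wrist blue [  56  189   79   51 2105] (array([576.8,  47.8]), 41.6, 14.2, 57.9, 1298)
```

Yellow now reads 0.0° (fully tight) and blue is unchanged at about 58°. Moving to blue.

>>> step_arm(
  steps=[
    [-1,-37,0,0],
    [-1,-37,0,0],
    [0,-36,0,0],
    [0,0,0,-8.5],
    [0,0,0,-8.5],
    [0,0,0,-8.5],
    [0,0,0,-8.5],
    [0,0,0,-8.5],
  ],
)

```text
time: 8.35
tool_pos: [0.5648, 0.054, 0.0731]
tool_rot: [0.011, 0.939, 0.344, 0.004]
contact_force: [0.2, 0.1, -0.5]
gripper_width: 0.551
```

>>> step_arm(
  steps=[
    [0,0,0,-8.5],
    [0,0,0,-8.5],
    [0,0,0,0],
  ],
)

```text
time: 8.65
tool_pos: [0.5599, 0.0541, 0.0651]
tool_rot: [0.008, 0.877, 0.48, -0.003]
contact_force: [-0.0, -0.1, 0.0]
gripper_width: 0.549
```

```bash
python3 m.py 576.5 48.5 2; python3 w.py i
```

```text
8.65 [0.5599 0.0541 0.0651] xyaw 57.4 tilt [-0.012  0.012 -1.   ] 0.5490523655812258 F [-0.  -0.1  0. ] Tz [0.01 0.01 0.04]
move [ 5.  16.2 63.3] lateral of bar on tool axis at z.055: [ 4.3 16.9 10.3]
8.65 [0.5599 0.0541 0.0651] xyaw 57.4 tilt [-0.012  0.012 -1.   ] 0.5490523655812258 0.5484734475720401
yellow [385 360  11   8  46] (array([580.4, -65.3]), 6.8, 6.0, -20.0, 46) 0.0639 move mm [-89.2  81.3  31.2]
blue [ 275  175   29   81 1950] (array([576.8,  48.7]), 41.2, 14.0, 58.3, 1640) 0.0642 move mm [ 4.9 16.8 29.3]
red [ 153    0   38   85 2073] (array([575.6, 156.5]), 37.1, 14.3, 61.4, 2072) 0.0642 move mm [ 95.  -42.3  27.5]
```

>>> step_arm(
  steps=[
    [4.5,17,0,-0.8],
    [0,0,20,0],
    [0,0,0,0],
  ],
)

```text
time: 9.0
tool_pos: [0.5747, 0.0483, 0.0412]
tool_rot: [0.007, 0.877, 0.481, -0.005]
contact_force: [-1.1, 0.1, -0.2]
gripper_width: 0.555
```

```bash
python3 m.py 576.6 48.6 2
```

```text
9.0 [0.5747 0.0483 0.0412] xyaw 57.5 tilt [-0.015  0.007 -1.   ] 0.5551109525609222 F [-1.1  0.1 -0.2] Tz [ 0.02  0.03 -0.02]
move [ 1.8  1.1 39.2] lateral of bar on tool axis at z.055: [  1.    1.5 -13.8]
```

>>> step_arm(
  steps=[
    [1,1,20,-0.5],
    [0,0,14,0],
    [0,0,4,0],
    [0,0,0,0],
  ],
)

```text
time: 9.4
tool_pos: [0.576, 0.048, 0.0021]
tool_rot: [0.006, 0.876, 0.482, -0.005]
contact_force: [-1.0, 0.2, 0.7]
gripper_width: 0.549
```

```bash
python3 m.py 576.6 48.6 2
```

```text
9.4 [0.576  0.048  0.0021] xyaw 57.7 tilt [-0.015  0.006 -1.   ] 0.548853068249856 F [-1.   0.2  0.7] Tz [0.03 0.04 0.02]
move [0.8 0.2 0.1] lateral of bar on tool axis at z.055: [  0.    0.5 -52.9]
```

>>> step_arm(
  steps=[
    [0,0,0,0],
    [0,0,0,0],
    [0,0,0,0],
    [0,0,0,0],
    [0,0,0,8],
    [0,0,0,8],
    [0,0,0,8],
    [0,0,0,8],
  ],
  claw=0,
)

```text
time: 10.2
tool_pos: [0.5769, 0.0479, 0.0037]
tool_rot: [0.008, 0.977, 0.212, -0.002]
contact_force: [1.5, -0.4, -2.3]
gripper_width: 0.151
```

```bash
python3 m.py 576.6 48.6 2
```

```text
10.2 [0.5769 0.0479 0.0037] xyaw 24.4 tilt [-0.007  0.015 -1.   ] 0.1507844132160553 F [ 1.5 -0.4 -2.3] Tz [0.1  0.09 0.06]
move [-0.  -0.8  1.7] lateral of bar on tool axis at z.055: [ -0.4   0.  -51.3]
```

>>> step_arm(
  steps=[
    [0,0,0,8],
    [0,0,0,8],
    [0,0,0,8],
    [0,0,0,4],
  ],
)

```text
time: 10.6
tool_pos: [0.577, 0.0477, 0.0039]
tool_rot: [0.008, 0.999, -0.04, 0.0]
contact_force: [0.6, 0.8, -2.5]
gripper_width: 0.149
```

```bash
python3 m.py 576.6 48.6 2
```

```text
10.6 [0.577  0.0477 0.0039] xyaw -4.6 tilt [ 0.002  0.017 -1.   ] 0.14896855775954126 F [ 0.6  0.8 -2.5] Tz [0.32 0.23 2.11]
move [-0.5 -0.9  1.9] lateral of bar on tool axis at z.055: [ -0.4  -0.  -51.1]
```

Blue shows the same 2.1 N m stop torque. Release, rise, and back toward the robot for a clear view.

>>> step_arm(
  steps=[
    [0,0,0,-2],
    [0,0,0,0],
    [0,0,0,0],
    [0,0,0,0],
    [0,0,-30,0],
    [0,0,-45,0],
    [0,0,-45,0],
    [0,0,0,0],
  ],
  claw=55,
)

```text
time: 11.4
tool_pos: [0.5765, 0.0497, 0.128]
tool_rot: [0.008, 1.0, -0.024, -0.0]
contact_force: [0.9, 0.0, 0.2]
gripper_width: 0.555
```

```bash
python3 - <<'E'
from h import *
for n in('scene','side','wrist'):
  im,P,o=knobs(n)
  if n=='scene': cv2.imwrite('pics/z.png',im[:,:,::-1])
  for c,(Q,st) in o.items(): print(n,c,st,rect(Q))
s=state();print(s['time'],s['contact_force'],s['tool_pos'])
E
```

```text
scene yellow [180 196  20  32 406] (array([577.8, -60. ]), 40.1, 13.7, -0.4, 172)
scene blue [255 209  16  33 366] (array([578.9,  49.8]), 37.9, 13.1, -1.6, 175)
scene red [328 225  29  30 534] (array([579.4, 159.2]), 39.4, 11.5, 59.6, 179)
side yellow [280 154  23  21 334] (array([572.4, -58.6]), 39.0, 14.9, 6.6, 92)
side blue [242 179  23  24 364] (array([573.2,  51.3]), 37.3, 12.5, 3.6, 96)
side red [193 212  28  22 458] (array([572.7, 161.5]), 38.1, 9.8, 55.3, 121)
wrist yellow [ 390  153   36   62 1769] (array([576.4, -60.9]), 40.9, 13.7, -0.7, 1045)
wrist blue [ 249  159   22   63 1077] (array([576.6,  48.2]), 41.2, 13.9, -0.1, 996)
wrist red [  76  175   69   45 1422] (array([577.2, 157.7]), 41.8, 13.8, 60.4, 971)
11.55 [-0.32384292 -0.08249534 -1.01924137] [0.57130126 0.04979703 0.1194905 ]
```

View pics/z.png

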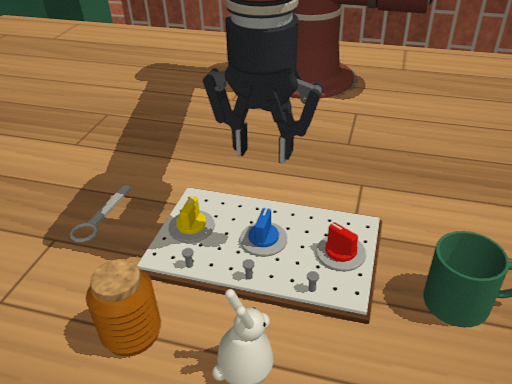

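The picture shows yellow (190,215) and blue (264,230) square to the row, red (341,245) still loose, and the gripper clear above. Handing in.

```bash
python3 -c "
from plant import *
print(job_done());print(state()['time'],state()['tool_pos'])"
```

```text
the job is handed in; nothing more can be done
None
the job is handed in; nothing more can be done
```

I turned the yellow knob clockwise to its end stop, then the blue one, and handed the job in at about 11.6 s. No verdict is reported.

**Last checks:**
- **Yellow and blue:** the wrist camera shows the bars at -0.7° and -0.1° from the stop direction. Each turn ended against a torque of about 2.1 N m.
- **Red:** the wrist camera puts its bar at about 60°, a joint value of roughly 0.25 rad. It was not touched.
- **Gripper:** open and clear of everything, with contact force around 1 N, which is sensor noise.

**Things that failed or disagreed:**
- **First grasp:** my first attempt on yellow closed above the bar without touching it. Both the wrist and scene cameras put the real fingertips about 36 mm short of the reported TCP. I allowed for that offset in both grasps that followed.
- **Arm drift:** the arm drifted a few millimetres and tilted up to about 3° between moves, so I re-measured before each grasp.
- **Side camera:** it disagreed with the wrist camera, by up to 7° on the bar angles and about 4 mm on position. I relied on the wrist camera.

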